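# Uncover a damper selector and hold it at its third click

### The arm

A 6-joint arm with a two-finger parallel gripper is mounted at the origin on a cart in front of the work surface, level with it; the furniture and walls round the work are solid. World frame = base frame: x ahead of the robot, y to its left, z up, the work surface at z = 0. Lengths are in m, angles in rad, forces in N, time in s.
With the tool pointing down it reaches from about 0.275 to 0.825 m from the base axis. Payload 4.9 kg.
Tool frame: the origin (TCP) lies between the finger pads, 19 mm behind the fingertips; this is the grasp point; z points along the fingers, y is the line along which they close (so a half turn about z gives the same grasp; the last joint's range is limited). The gripper opens to 85 mm and grips with 20 to 120 N. Pads are 22 mm wide; open, the fingers measure 114 mm over their backs; the gripper's body (76 mm by 85 mm) begins 54 mm behind the grasp point. The pads swing forward as they close: fully open they stand 13 mm farther back than shut.
Start: joints at [-1.264, 0.326, -0.193, 1.052, 0, 1.437], TCP at [0.235, -0.497, 0.25] pointing down, gripper open.
Joint ranges: [-2.65, 2.65], [-0.97, 1.79], [-1.3, 1.35], [-1.93, 2.1], [-1.47, 1.37], [-3.14, 3.14]. Speed limits (rad/s): [2.57, 2.57, 3.14, 3.14, 3.14, 3.14].

### API

Orientations are given as a unit quaternion [x, y, z, w].
In Python, from rig import ctrl gives the robot as it stands. The module is installed in compiled form; this text tells all that it offers.
- The arm moves only by the tool jog_arm, never from a script. Its argument "increments" is text: rows parted by semicolons, each of 4 numbers parted by spaces: the shift along the tool's x, y, z in mm, then the turn about the tool's z in degrees. In form: x y z yaw; .... A call has 1 to 5 rows; each row shifts and turns the commanded pose from where the row before left it, along the tool's axes as they then stand; what a row does not reach is not made up. A row lasts 1/8 s, in which the tool goes at most 62.5 mm and 10.7 degrees, less where a joint would pass 70% of its speed; a pose out of reach is approached as far as the arm can. A call with a gripper value outside its range is refused whole. "gripper" is the opening, from -1 (shut) to 1 (fully open), set as the call begins (left out, the last holds). The fingers move at their own pace and stop on an object; the grip force is fixed at half the most. Time passes only in rows, so rows that do not move let the fingers close. It gives the time, the measured TCP pose, the force, the opening and the grip force at its end, in the units of the state.
- ctrl.state(): the state, without advancing time (a new reading comes with each control period).
- ctrl.camera(name): name is "side" or "top" or "wrist"; returns a dict with "image" (420x560x3 uint8, red, green, blue), "range_z" (420x560 float32, m along the optical axis (not along the pixel's ray), 0 where there is no reading), "mtx" (3x3 intrinsics, pixels), "k1" (the pictures are not rectified: a ray, as slopes to the right and down, at radius r is drawn at 1 + k1 r^2 times it, then the intrinsics apply), "rvec" (rotation vector, rad) and "tvec" (3), from world to camera coordinates, as OpenCV has them. Camera axes: x right, y down, z forward; pixel columns grow to the right and rows downward; lengths in m; the calibration is good to about 2 mm. A picture is of the moment at which its call begins.
- ctrl.finish_job(): hands the job in; it is judged then, once.
The state is a dict: "t": time; "joint_pos": joint angles; "qvel": joint speeds; "tau": joint torques, N m; "eef_pos": TCP position; "orientation": TCP orientation; "wrist_force": force on the tool from outside, world axes, zero at the start; "ft_torque": the same for the moment, N m; "grip_width": finger opening in m; "gripper_force": force on a finger pad.
Only numpy, scipy, OpenCV 4.12 (cv2) and the standard library are available. Lean on these libraries where they do the work, as an engineer would, in place of code of your own. Each camera call takes 0.05 s, during which the arm holds its last target. There are 200 camera calls.

### The job

Lift the blue dust cover off the damper actuator by its black knob, and set it down upright (not dropped or tipped) wholly on the dark rubber mat. Then turn the orange selector knob clockwise from its zero mark, counting the clicks, to the third stop without running on to the fourth, and finish while still gripping it there: it springs back if let go, so keep holding and do not release it. Leave the other things on the bench undisturbed.

Things in the scene. Friction and masses are not known exactly. Their poses are not given: they have to be found in the camera images.
- damper_base: Damper actuator, fixed: grey plate 150x150x20 mm, bolt heads to 25.5 mm; on it a dark shoulder 124 mm wide (top z = 30 mm, the cover rests there) and a black dial 88 mm wide (top 42 mm). Origin: centre of the underside, on the bench; z up, on the knob's axis; +x to the pipe stub (reaches 119 mm out) and the dial's red zero mark. Five white marks, every 20 degrees clockwise from it.
- grip_bar (a point): Orange bar of the selector knob, hidden under the cover at first: 44 mm long (x), 12 mm thick (y, grip across this), 27 mm high. This point: the bar's middle, on the turning axis, 64.5 mm above the bench (bar from 51 to 78 mm). Below it a grey disc 42 mm wide; nothing beside it. White line on its +x end, which points to the red mark at the start.
- selector (a joint): Selector angle, rad: 0 at the zero stop (always so at the start), grows clockwise seen from above. Clicks every 20 degrees: 0.349, 0.698, third 1.047, 1.396, end 1.745. A return spring pulls to 0 with about 0.13 N m throughout; detents add a ripple of +-0.10 N m: it is stiffest a quarter of the way to the next click, easiest at three quarters. Let go, it runs back to 0.
- dust_cover: Loose blue cap, open side down on the actuator's shoulder, over dial and knob: 104 mm outside, 98 mm inside diameter, 58 mm high to its flat top, 94 mm with its black knob; 0.14 to 0.24 kg. Origin: centre of its lower rim; z up. At the start the rim is 30 mm above the bench; raise it 52 mm or more to clear the orange bar before moving sideways.
- cover_knob (a point): Grip point of the cover's black knob, on the axis 80 mm above the cover's lower rim: the knob is an upright cylinder 28 mm in diameter, from 66 to 94 mm above the rim, on a thin stem over the cover's flat top (58 mm).
- rest_mat: Dark rubber mat, fixed, 180x180x4 mm, lying flat and empty on the bench. Origin: centre of its underside; x and y along its edges, z up; its top is 4 mm above the bench.
- sample_tin_1: Bystander, loose, to be left alone: black sample tin with grey lid; origin at the centre of its underside.
- cupping_glass_1: Bystander, loose, to be left alone: clear cupping glass; origin at the centre of its underside.
- tamper: Bystander, loose, to be left alone: tamper with wooden grip; origin at the centre of its underside.
- screwdriver: Bystander, loose, to be left alone: screwdriver with orange-yellow handle; origin at the centre of its underside.

How it is judged:
By the outcome, as a careful person would: the job done as asked, in the order asked, and still so for the second after the job is handed in, while the arm keeps its last pose, push and grip.
It also fails if it takes over 56 s, if anything falls off the work surface, if the arm or the gripper's body presses on something with over 40 N, if the wrist force passes 120 N, or if a joint passes its speed limit or range.

## Working session

There is one attempt and no reset: what is moved stays moved. The work goes in short steps, Python scripts to look and compute and a tool call to move; the robot and the scene stay as the last step left them, time stands still between calls to the robot, and variables do not carry over. Pictures are saved under pics/ and viewed, at most 10 in all, crops included, and the job is handed in when it is done.

Besides the shell and the picture viewer there is one more tool, called after ">>>" as name(argument=value, ...), one argument or row to a line, values as JSON. jog_arm: Moves the arm, as the interface text tells. Its arguments: {"type":"object","properties":{"increments":{"type":"string"},"gripper":{"type":"number"}},"required":["increments"]}

```bash
mkdir -p pics; cat > h.py <<'E'
import numpy as np, cv2, pickle
from rig import ctrl
def shot(n):
    c=ctrl.camera(n); return c
def w(c,u,v,z=None,d=None):
    """pixel -> world on plane z, or with depth d"""
    K=np.array(c["mtx"]);k=c["k1"]
    p=cv2.undistortPoints(np.array([[[u,v]]],float),K,np.array([k,0,0,0.]))[0,0]
    R=cv2.Rodrigues(np.array(c["rvec"],float))[0];t=np.array(c["tvec"],float).ravel()
    o=-R.T@t; r=R.T@np.array([p[0],p[1],1])
    s=d if d is not None else (z-o[2])/r[2]
    return o+s*r
def cloud(c):
    K=np.array(c["mtx"]);h,wd=c["range_z"].shape
    uv=np.stack(np.meshgrid(np.arange(wd),np.arange(h)),-1).reshape(-1,1,2).astype(float)
    p=cv2.undistortPoints(uv,K,np.array([c["k1"],0,0,0.]))[:,0]
    R=cv2.Rodrigues(np.array(c["rvec"],float))[0];t=np.array(c["tvec"],float).ravel()
    z=c["range_z"].reshape(-1,1); P=(np.c_[p,np.ones(len(p))]*z-t)@R
    return P.reshape(h,wd,3)
def save(c,n): cv2.imwrite("pics/"+n,c["image"][:,:,::-1])
E
python3 - <<'E'
from h import *
for n in("top","side"):
    c=shot(n);save(c,n+"0.png");pickle.dump(c,open(n+"0.pkl","wb"))
    print(n,c["mtx"],c["k1"],c["rvec"],c["tvec"])
print(ctrl.state())
E
```

```text
top [[447.59863086   0.         277.74867473]
 [  0.         447.59863086 210.21083472]
 [  0.           0.           1.        ]] -0.018172201204847045 [ 2.13760518 -2.11844388  0.21558701] [-0.06681593  0.64852242  1.15875283]
side [[440.76303919   0.         287.94993891]
 [  0.         440.76303919 209.94398123]
 [  0.           0.           1.        ]] -0.13028079598662826 [ 0.60496292 -2.41986992  1.42549991] [0.53742997 0.22853193 1.04358667]
{'t': 0.1, 'joint_pos': array([-1.26416846e+00,  3.26874123e-01, -1.93529169e-01,  1.05199906e+00,
       -4.31705575e-06,  1.43660370e+00]), 'qvel': array([-0.00097937, -0.00209322,  0.00289379, -0.00081849, -0.00055492,
        0.00143765]), 'tau': array([ 1.09307810e-03, -4.44239652e+01,  2.63037622e+01,  7.90861726e-03,
       -9.17126113e-05,  4.08120556e-06]), 'eef_pos': array([ 0.23453057, -0.4969183 ,  0.24926055]), 'orientation': array([ 9.75807524e-01,  2.18629897e-01, -7.12984626e-05, -7.99842394e-04]), 'wrist_force': array([-0.75333371, -0.05103556, -0.19718885]), 'ft_torque': array([ 0.00156079,  0.05856567, -0.02581078]), 'gripper_force': 0.0, 'grip_width': 0.0852324032836643}
```

View pics/top0.png

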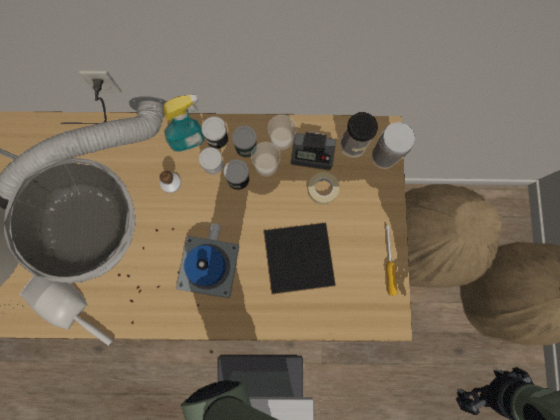

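View pics/side0.png

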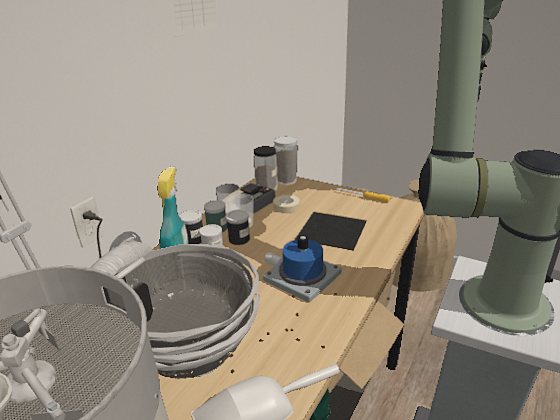

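The top view shows the actuator with the blue cover at about (205,265), its stub pointing up to (214,230), and the empty mat at (300,257). The bystanders are in the back row, with the tamper at (170,182) and the screwdriver at (390,265). The side view agrees, with the cover at (303,262) and the mat at (335,230).

```bash
python3 - <<'E'
from h import *
T=pickle.load(open("top0.pkl","rb"));S=pickle.load(open("side0.pkl","rb"))
for n,c in(("top",T),("side",S)):
    im=c["image"];P=cloud(c);hsv=cv2.cvtColor(im,cv2.COLOR_RGB2HSV)
    m=((hsv[...,0]>100)&(hsv[...,0]<125)&(hsv[...,1]>130)&(hsv[...,2]>50)).astype(np.uint8)
    nb,l,st,ce=cv2.connectedComponentsWithStats(m);i=1+st[1:,4].argmax();print(n,"blue",st[i],ce[i])
    q=P[l==i];print(np.percentile(q,[2,50,98],axis=0).round(4))
    # flat cover top z~.088, knob z~.124
    near=np.hypot(*(P[...,:2]-np.median(q,axis=0)[:2]).transpose(2,0,1))<.08
    for a,b in((.08,.095),(.113,.135)):
        k=near&(P[...,2]>a)&(P[...,2]<b)&(c["range_z"]>0)
        pts=P[k]; 
        if len(pts)>5:
            cc,r=cv2.minEnclosingCircle(pts[:,:2].astype(np.float32)); print(a,len(pts),pts.mean(0).round(4),np.round(cc,4),round(r,4))
    # mat
    dk=(im.max(2)<50)&(np.abs(P[...,2]-.004)<.02)&(c["range_z"]>0)
    nb,l,st,ce=cv2.connectedComponentsWithStats(dk.astype(np.uint8))
    for i in 1+np.argsort(-st[1:,4])[:3]:
        pts=np.array([w(c,u,v,z=.004)[:2] for v,u in np.argwhere(l==i)],np.float32)
        print("mat",st[i],pts.mean(0),cv2.minAreaRect(pts))
    # plate: grey, z .02
    pl=(P[...,2]>.013)&(P[...,2]<.028)&(hsv[...,1]<90)&near if False else (np.abs(P[...,2]-.02)<.008)&(np.hypot(*(P[...,:2]-np.median(q,axis=0)[:2]).transpose(2,0,1))<.12)&(c["range_z"]>0)
    pts=P[pl][:,:2].astype(np.float32);print("plate",len(pts),cv2.minAreaRect(pts))
c=T;x=cv2.resize(c["image"][205:305,165:345],None,fx=4.4,fy=4.4,interpolation=cv2.INTER_CUBIC);cv2.imwrite("pics/crop.png",x[:,:,::-1])
E
```

```text
top blue [ 185  245   40   41 1152] [204.1953125 265.2578125]
[[0.4506 0.0832 0.0798]
 [0.4946 0.1284 0.0885]
 [0.5438 0.1765 0.0946]]
0.08 1157 [0.4958 0.1317 0.0885] [0.4964 0.1324] 0.052
0.113 98 [0.4963 0.132  0.1245] [0.4965 0.1325] 0.0137
mat [ 265  224   69   69 3812] [ 0.5253853  -0.12174077] ((0.5263238549232483, -0.12170936912298203), (0.17447932064533234, 0.1737837940454483), 7.797427654266357)
mat [212 136  16  12  30] [0.85688514 0.10691229] ((0.8592798709869385, 0.1065201386809349), (0.016159098595380783, 0.053312528878450394), 36.10227966308594)
mat [234 183  14   6  16] [0.7280045  0.04450246] ((0.7277580499649048, 0.04475639760494232), (0.008525712415575981, 0.04015636816620827), 22.335556030273438)
plate 1431 ((0.5182192921638489, 0.12844686210155487), (0.15086103975772858, 0.1914883852005005), 81.21449279785156)
side blue [ 283  239   40   41 1306] [302.59264931 260.40275651]
[[0.4459 0.0956 0.035 ]
 [0.4805 0.1628 0.0838]
 [0.5376 0.1852 0.0921]]
0.08 735 [0.4912 0.1446 0.089 ] [0.4956 0.1342] 0.0533
0.113 94 [0.4953 0.1374 0.1225] [0.496  0.1338] 0.0145
mat [320 219  46  31 171] [ 0.4582418  -0.10300057] ((0.48551782965660095, -0.12387926131486893), (0.09897373616695404, 0.17540323734283447), 7.291355133056641)
mat [229 235  20  10 114] [0.74574053 0.06299817] ((0.7483639717102051, 0.06104680523276329), (0.05753563344478607, 0.047487299889326096), 33.20184326171875)
mat [297 212  54  25 111] [ 0.58094513 -0.16063058] ((0.5917763113975525, -0.14792555570602417), (0.1987052857875824, 0.09933826327323914), 58.15282440185547)
plate 1017 ((0.5082282423973083, 0.13182848691940308), (0.1520424336194992, 0.17347630858421326), 81.14839935302734)
```

View pics/crop.png

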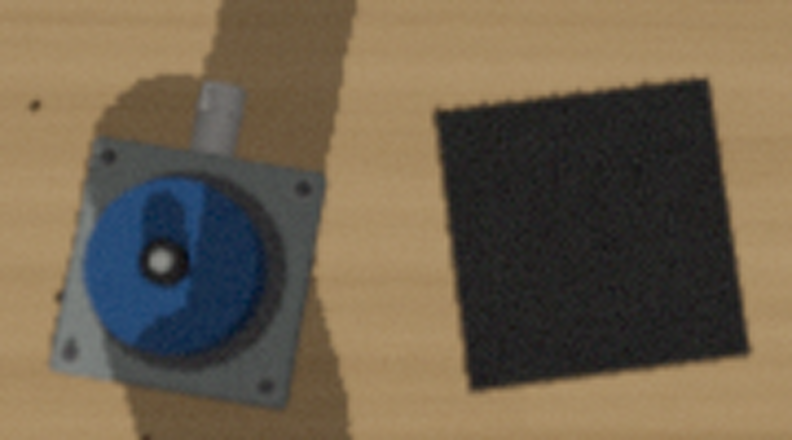

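The crop shows the cover centred at about (204,265), the stub leaving the plate along about -9° from world +x, and an empty mat. Next I move above the cover.

>>> jog_arm(
  increments="20 -18 0 0; 34 -31 0 0; 34 -31 0 0; 34 -31 0 0; 34 -31 0 0",
  gripper=1,
)

```text
t: 0.72
eef_pos: [0.3154, -0.3009, 0.2497]
orientation: [0.976, 0.218, -0.0, -0.0]
wrist_force: [0.1, 0.8, 0.1]
grip_width: 0.0856
gripper_force: 0.0
```

>>> jog_arm(
  increments="34 -31 0 0; 34 -31 0 0; 34 -31 0 0; 34 -31 0 0; 34 -31 0 0",
)

```text
t: 1.35
eef_pos: [0.403, -0.0883, 0.2499]
orientation: [0.976, 0.219, -0.0, -0.0]
wrist_force: [1.0, -0.0, -0.1]
grip_width: 0.0857
gripper_force: 0.0
```

>>> jog_arm(
  increments="34 -31 0 0; 34 -31 0 0; 34 -31 0 0; 34 -31 0 0; 20 -18 0 0",
)

```text
t: 1.98
eef_pos: [0.4836, 0.1072, 0.2496]
orientation: [0.976, 0.22, -0.0, -0.0]
wrist_force: [0.5, -0.1, 0.4]
grip_width: 0.0853
gripper_force: 0.0
```

>>> jog_arm(
  increments="0 0 4 -10; 0 0 4 -10; 0 0 4 -10; 0 0 4 -10; 0 0 4 -10",
)

```text
t: 2.6
eef_pos: [0.483, 0.1053, 0.2295]
orientation: [0.79, 0.613, -0.0, -0.0]
wrist_force: [-0.8, -1.1, -0.8]
grip_width: 0.0855
gripper_force: 0.0
```

>>> jog_arm(
  increments="0 0 4 -10; 0 0 4 -10; 0 0 4 -10; 0 0 4 -10; 0 0 4 -10",
)

```text
t: 3.22
eef_pos: [0.4829, 0.1052, 0.2095]
orientation: [0.457, 0.889, -0.0, -0.0]
wrist_force: [-0.1, 0.5, 0.2]
grip_width: 0.0852
gripper_force: 0.0
```

>>> jog_arm(
  increments="0 0 2 -10; 0 0 2 -10; 0 0 2 -10; 0 0 2 -10; 0 0 2 -6",
)

```text
t: 3.85
eef_pos: [0.4829, 0.1052, 0.1995]
orientation: [0.074, 0.997, -0.0, -0.0]
wrist_force: [-0.3, -0.1, -0.8]
grip_width: 0.0857
gripper_force: 0.0
```

```bash
cat >> h.py <<'E'
def psi():
    q=ctrl.state()["orientation"];return 2*np.arctan2(q[1],q[0])
def rel(tx,ty,tz):
    s=ctrl.state();p=s["eef_pos"];a=psi();d=np.array([tx,ty,tz])-p
    print("psi",np.degrees(a).round(2),"pos",p.round(4),"tool mm",(1e3*np.array([d[0]*np.cos(a)+d[1]*np.sin(a),d[0]*np.sin(a)-d[1]*np.cos(a),-d[2]])).round(1))
E
python3 - <<'E'
from h import *
c=shot("wrist");save(c,"w1.png");P=cloud(c)
near=np.hypot(P[...,0]-.496,P[...,1]-.133)<.08
k=near&(P[...,2]>.118)&(P[...,2]<.132)&(c["range_z"]>0)
pts=P[k];print(len(pts),pts.mean(0),cv2.minEnclosingCircle(pts[:,:2].astype(np.float32)))
k=near&(P[...,2]>.083)&(P[...,2]<.094)&(c["range_z"]>0)
pts=P[k];print(len(pts),pts.mean(0),cv2.minEnclosingCircle(pts[:,:2].astype(np.float32)))
rel(.4963,.1328,.112)
E
```

```text
1546 [0.49554432 0.13288114 0.12378909] ((0.49674445390701294, 0.13308702409267426), 0.014081117697060108)
14090 [0.49258283 0.13315322 0.08820949] ((0.4973166882991791, 0.13318157196044922), 0.052300915122032166)
psi 171.58 pos [0.4828 0.1052 0.1993] tool mm [-9.3 29.3 87.3]
```

View pics/w1.png

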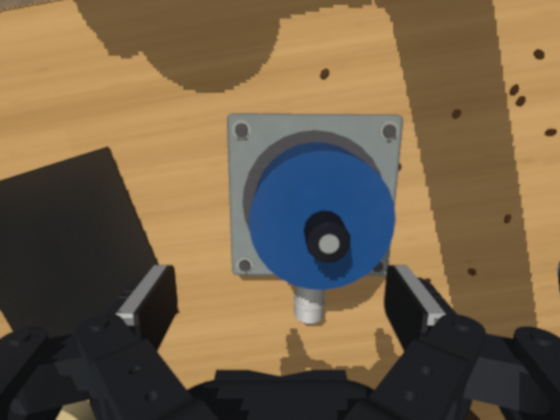

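The wrist view shows the plate square to the image, so the yaw is right. The black knob is at (328,240), giving a cover axis of about (0.4967, 0.1331).

>>> jog_arm(
  increments="-5 15 10 0; -4.7 14.5 10 0; 0 0 20 0; 0 0 20 0; 0 0 15 0",
)

```text
t: 4.53
eef_pos: [0.4971, 0.1338, 0.1234]
orientation: [0.076, 0.997, -0.0, -0.001]
wrist_force: [-0.0, -0.8, -0.2]
grip_width: 0.0855
gripper_force: 0.0
```

>>> jog_arm(
  increments="0 0 8 0; 0 0 4 0; 0 0 0 0; 0 0 0 0; 0 0 0 0",
)

```text
t: 5.15
eef_pos: [0.4978, 0.1329, 0.1135]
orientation: [0.076, 0.997, 0.0, 0.0]
wrist_force: [-0.0, 0.2, 0.0]
grip_width: 0.0855
gripper_force: 0.0
```

>>> jog_arm(
  increments="0 0 0 0; 0 0 0 0; 0 0 0 0; 0 0 0 0; 0 0 0 0",
  gripper=-1,
)

```text
t: 5.78
eef_pos: [0.4975, 0.1329, 0.1132]
orientation: [0.076, 0.997, -0.0, 0.0]
wrist_force: [-0.9, -0.9, 2.3]
grip_width: 0.0267
gripper_force: 59.1
```

>>> jog_arm(
  increments="0 0 0 0; 0 0 0 0; 0 0 0 0; 0 0 0 0; 0 0 0 0",
)

```text
t: 6.4
eef_pos: [0.4975, 0.1329, 0.1132]
orientation: [0.076, 0.997, -0.0, 0.0]
wrist_force: [-0.4, -0.8, 5.4]
grip_width: 0.0263
gripper_force: 59.3
```

>>> jog_arm(
  increments="0 0 -2 0; 0 0 -6 0; 0 0 -10 0; 0 0 -12 0; 0 0 -15 0",
)

```text
t: 7.02
eef_pos: [0.4974, 0.1329, 0.159]
orientation: [0.076, 0.997, 0.0, 0.0]
wrist_force: [-0.7, 0.1, -3.1]
grip_width: 0.0263
gripper_force: 59.1
```

>>> jog_arm(
  increments="0 0 -15 0; 0 0 -10 0; 0 0 -5 0; 0 0 0 0; 0 0 0 0",
)

```text
t: 7.65
eef_pos: [0.497, 0.1329, 0.1875]
orientation: [0.076, 0.997, -0.0, -0.0]
wrist_force: [0.3, -0.6, -1.7]
grip_width: 0.0262
gripper_force: 59.1
```

```bash
python3 - <<'E'
from h import *
c=shot("side");save(c,"s2.png");cv2.imwrite("pics/s2c.png",cv2.resize(c["image"][170:310,220:400,::-1],None,fx=3,fy=3))
P=cloud(c);hsv=cv2.cvtColor(c["image"],cv2.COLOR_RGB2HSV)
m=((hsv[...,0]>100)&(hsv[...,0]<125)&(hsv[...,1]>130)&(hsv[...,2]>50))&(np.hypot(P[...,0]-.497,P[...,1]-.133)<.07)
print(np.percentile(P[m],[2,50,98],axis=0).round(4))
rel(.5263,-.1217,.183)
E
```

```text
[[0.4458 0.0958 0.1101]
 [0.4782 0.1649 0.1536]
 [0.5353 0.185  0.166 ]]
psi 171.25 pos [0.497  0.1329 0.1874] tool mm [ -67.7 -247.2    4.4]
```

View pics/s2c.png

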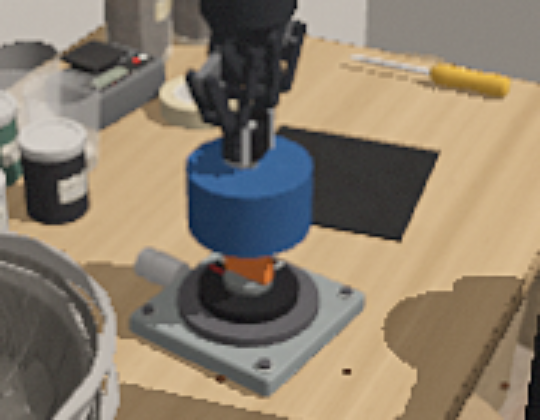

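The cover is held level, with its rim well above the orange bar at crop (248,268). I'll move it across to the mat.

>>> jog_arm(
  increments="-4 -14 0 0; -7 -25 0 0; -8 -30 0 0; -8 -30 0 0; -8 -30 0 0",
)

```text
t: 8.32
eef_pos: [0.5122, -0.0018, 0.1878]
orientation: [0.077, 0.997, -0.0, -0.0]
wrist_force: [-0.2, -0.4, -2.2]
grip_width: 0.0265
gripper_force: 59.2
```

>>> jog_arm(
  increments="-8 -30 0 0; -8 -30 0 0; -8 -28 0 0; -6 -20 0 0; -3 -10 0 0",
)

```text
t: 8.95
eef_pos: [0.527, -0.1229, 0.1878]
orientation: [0.077, 0.997, 0.0, -0.0]
wrist_force: [-1.4, -0.4, -1.3]
grip_width: 0.0261
gripper_force: 59.2
```

>>> jog_arm(
  increments="0 0 20 0; 0 0 20 0; 0 0 20 0; 0 0 15 0; 0 0 10 0",
)

```text
t: 9.57
eef_pos: [0.5268, -0.1212, 0.1022]
orientation: [0.076, 0.997, 0.0, -0.0]
wrist_force: [-0.1, -0.1, -1.9]
grip_width: 0.0263
gripper_force: 59.2
```

>>> jog_arm(
  increments="0 0 6 0; 0 0 3 0; 0 0 2 0; 0 0 0 0; 0 0 0 0",
)

```text
t: 10.2
eef_pos: [0.5272, -0.1216, 0.0923]
orientation: [0.076, 0.997, -0.0, 0.0]
wrist_force: [0.1, 0.1, -2.7]
grip_width: 0.0266
gripper_force: 59.2
```

>>> jog_arm(
  increments="0 0 2 0; 0 0 1.5 0; 0 0 1 0; 0 0 0.5 0; 0 0 0 0",
)

```text
t: 10.82
eef_pos: [0.527, -0.1215, 0.0872]
orientation: [0.076, 0.997, -0.0, -0.0]
wrist_force: [-1.7, 0.6, 2.2]
grip_width: 0.0268
gripper_force: 59.6
```

>>> jog_arm(
  increments="0 0 0.5 0; 0 0 0.5 0; 0 0 0 0; 0 0 0 0",
)

```text
t: 11.32
eef_pos: [0.527, -0.1215, 0.0872]
orientation: [0.076, 0.997, -0.0, 0.0]
wrist_force: [-5.1, 2.3, 11.6]
grip_width: 0.0265
gripper_force: 60.5
```

Contact. I ease off slightly, then open.

>>> jog_arm(
  increments="0 0 -0.6 0; 0 0 0 0",
)

```text
t: 11.58
eef_pos: [0.527, -0.1215, 0.0872]
orientation: [0.076, 0.997, -0.0, 0.0]
wrist_force: [-4.4, 0.5, 6.9]
grip_width: 0.0261
gripper_force: 60.0
```

>>> jog_arm(
  increments="0 0 0 0; 0 0 0 0; 0 0 0 0; 0 0 0 0; 0 0 0 0",
  gripper=1,
)

```text
t: 12.2
eef_pos: [0.527, -0.1215, 0.0865]
orientation: [0.076, 0.997, 0.0, -0.0]
wrist_force: [0.6, -0.4, 0.0]
grip_width: 0.0859
gripper_force: 0.0
```

>>> jog_arm(
  increments="0 0 -4 0; 0 0 -10 0; 0 0 -20 0; 0 0 -25 0; 0 0 -25 0",
)

```text
t: 12.82
eef_pos: [0.5271, -0.1216, 0.1721]
orientation: [0.076, 0.997, -0.0, 0.0]
wrist_force: [0.4, 0.6, -0.7]
grip_width: 0.0854
gripper_force: 0.0
```

>>> jog_arm(
  increments="0 0 -20 0; 4 15 0 0; 7 25 0 0; 7 30 0 0; 7 30 0 0",
)

```text
t: 13.45
eef_pos: [0.5164, -0.017, 0.1897]
orientation: [0.076, 0.997, 0.0, -0.001]
wrist_force: [-0.2, -1.2, 0.1]
grip_width: 0.0857
gripper_force: 0.0
```

>>> jog_arm(
  increments="7 30 0 0; 7 28 0 0; 0 15 0 0; 0 0 0 0",
)

```text
t: 13.95
eef_pos: [0.5146, 0.0563, 0.1902]
orientation: [0.075, 0.997, -0.0, -0.0]
wrist_force: [0.1, -0.0, 0.4]
grip_width: 0.0854
gripper_force: 0.0
```

```bash
python3 - <<'E'
from h import *
c=shot("top");save(c,"t3.png");P=cloud(c);hsv=cv2.cvtColor(c["image"],cv2.COLOR_RGB2HSV)
m=((hsv[...,0]>100)&(hsv[...,0]<125)&(hsv[...,1]>130)&(hsv[...,2]>50))&(np.hypot(P[...,0]-.527,P[...,1]+.1217)<.1)
k=m&(P[...,2]>.05);print("cover",cv2.minEnclosingCircle(P[k][:,:2].astype(np.float32)),np.percentile(P[k][:,2],[5,50,95]))
c=shot("wrist");save(c,"w3.png");P=cloud(c);hsv=cv2.cvtColor(c["image"],cv2.COLOR_RGB2HSV)
m=((hsv[...,0]>4)&(hsv[...,0]<22)&(hsv[...,1]>170)&(hsv[...,2]>90)&(c["range_z"]>0))&(np.hypot(P[...,0]-.497,P[...,1]-.133)<.05)
print(m.sum());k=m&(P[...,2]>.072)&(P[...,2]<.085)
if k.sum()>20:print("bar",k.sum(),np.median(P[k],axis=0),cv2.minAreaRect(P[k][:,:2].astype(np.float32)))
rel(.4970,.1330,.13)
E
```

```text
cover ((0.5263742804527283, -0.12143399566411972), 0.0522274374961853) [0.05853703 0.06247745 0.06636455]
1381
bar 911 [0.49244705 0.13148907 0.07790281] ((0.4978889226913452, 0.13216111063957214), (0.012700139544904232, 0.04360143095254898), 82.04401397705078)
psi 171.25 pos [0.5148 0.055  0.1903] tool mm [29.5 74.4 60.3]
```

View pics/w3.png

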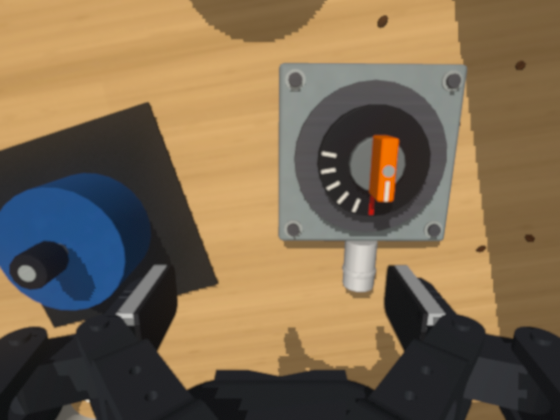

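View pics/t3.png

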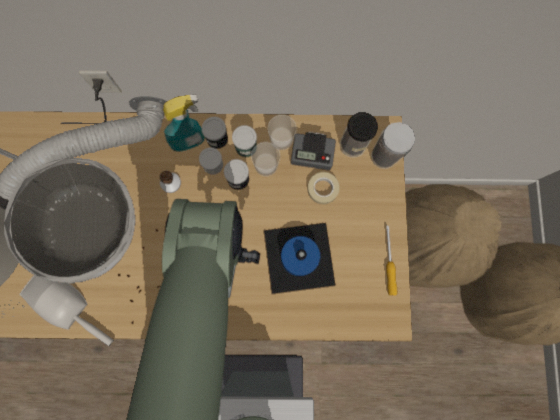

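The cover stands upright in the middle of the mat (top view (300,256)). The orange bar is at (385,168) in the wrist view, with its white line at the red mark (zero). The white marks go clockwise.

>>> jog_arm(
  increments="7 18 5 0; 8 20 5 0; 8 20 5 0; 6 16.3 5 0; 0 0 0 0",
)

```text
t: 14.68
eef_pos: [0.4967, 0.1341, 0.17]
orientation: [0.075, 0.997, -0.0, -0.001]
wrist_force: [-0.3, 1.0, 0.1]
grip_width: 0.0856
gripper_force: 0.0
```

```bash
cat > bar.py <<'E'
from h import *
import sys
c=shot("wrist");save(c,sys.argv[1]);P=cloud(c);hsv=cv2.cvtColor(c["image"],cv2.COLOR_RGB2HSV)
m=((hsv[...,0]>4)&(hsv[...,0]<22)&(hsv[...,1]>170)&(hsv[...,2]>90)&(c["range_z"]>0))&(np.hypot(P[...,0]-.497,P[...,1]-.133)<.05)
k=m&(P[...,2]>.073)&(P[...,2]<.085)
if k.sum()>20:print("bar",k.sum(),np.median(P[k],axis=0),cv2.minAreaRect(P[k][:,:2].astype(np.float32)))
s=ctrl.state();print(s["wrist_force"].round(1),s["ft_torque"].round(3),s["joint_pos"].round(2))
rel(.4974,.1328,.0735)
E
python3 bar.py w4.png
```

```text
bar 900 [0.49177071 0.13334848 0.07802324] ((0.49771133065223694, 0.13224004209041595), (0.011310379952192307, 0.043893977999687195), 81.48167419433594)
[-0.4  0.3  0.6] [-0.036 -0.001  0.007] [ 0.12  0.33 -0.4   0.84 -0.    0.27]
psi 171.3 pos [0.4972 0.1334 0.1704] tool mm [-0.3 -0.6 96.9]
```

>>> jog_arm(
  increments="0 -0.6 20 0; 0 0 25 0; 0 0 25 0; 0 0 15 0; 0 0 8 0",
)

```text
t: 15.35
eef_pos: [0.4973, 0.1322, 0.077]
orientation: [0.077, 0.997, -0.0, -0.0]
wrist_force: [-1.2, 0.1, -0.7]
grip_width: 0.0855
gripper_force: 0.0
```

>>> jog_arm(
  increments="0 0 3 0; 0 0 0.5 0; 0 0 0 0; 0 0 0 0",
)

```text
t: 15.85
eef_pos: [0.4976, 0.1327, 0.0745]
orientation: [0.076, 0.997, 0.0, 0.0]
wrist_force: [-0.2, -0.2, 0.4]
grip_width: 0.0854
gripper_force: 0.0
```

>>> jog_arm(
  increments="0 0 0 0; 0 0 0 0; 0 0 0 0; 0 0 0 0; 0 0 0 0",
  gripper=-1,
)

```text
t: 16.48
eef_pos: [0.4972, 0.1322, 0.0743]
orientation: [0.076, 0.997, -0.001, -0.0]
wrist_force: [-0.9, -1.4, 3.2]
grip_width: 0.0103
gripper_force: 59.8
```

>>> jog_arm(
  increments="0 0 0 0; 0 0 0 0; 0 0 0 0; 0 0 0 0",
)

```text
t: 16.98
eef_pos: [0.4973, 0.1322, 0.0743]
orientation: [0.076, 0.997, -0.0, 0.0]
wrist_force: [-1.5, -2.8, 5.5]
grip_width: 0.0108
gripper_force: 60.2
```

```bash
python3 bar.py w5.png
```

```text
bar 2479 [0.49049144 0.13343572 0.078008  ] ((0.49773821234703064, 0.1320900171995163), (0.012358260340988636, 0.044646214693784714), 80.31704711914062)
[-1.8 -3.5  5.2] [-0.663  0.412 -0.113] [ 0.12  0.45 -0.51  0.61 -0.    0.27]
psi 171.24 pos [0.4972 0.1322 0.0742] tool mm [-0.1  0.6  0.7]
```

>>> jog_arm(
  increments="0 0 0 4; 0 0 0 4; 0 0 0 4; 0 0 0 4; 0 0 0 4",
)

```text
t: 17.65
eef_pos: [0.4974, 0.1325, 0.0743]
orientation: [0.249, 0.968, -0.0, 0.0]
wrist_force: [-1.5, -2.4, 4.4]
grip_width: 0.0107
gripper_force: 60.1
```

```bash
python3 bar.py w6.png
```

```text
bar 2443 [0.49117835 0.13588304 0.07796882] ((0.4976426362991333, 0.13224194943904877), (0.012385612353682518, 0.044044218957424164), 60.21037673950195)
[-1.6 -2.6  5.1] [-0.514  0.338  0.086] [ 0.12  0.45 -0.51  0.61 -0.    0.62]
psi 151.07 pos [0.4974 0.1325 0.0743] tool mm [0.1 0.3 0.8]
```

>>> jog_arm(
  increments="0 0 0 4; 0 0 0 4; 0 0 0 4; 0 0 0 4; 0 0 0 4",
)

```text
t: 18.32
eef_pos: [0.4976, 0.1327, 0.0743]
orientation: [0.413, 0.911, 0.0, 0.0]
wrist_force: [-0.6, -3.0, 4.4]
grip_width: 0.0109
gripper_force: 60.1
```

>>> jog_arm(
  increments="0 0 0 4; 0 0 0 4; 0 0 0 4; 0 0 0 4; 0 0 0 3",
)

```text
t: 18.95
eef_pos: [0.4978, 0.1329, 0.0742]
orientation: [0.558, 0.83, 0.0, 0.0]
wrist_force: [-0.3, -1.3, 3.2]
grip_width: 0.0105
gripper_force: 59.9
```

>>> jog_arm(
  increments="0 0 0 0; 0 0 0 0",
)

```text
t: 19.2
eef_pos: [0.4978, 0.1328, 0.0743]
orientation: [0.557, 0.831, 0.0, 0.0]
wrist_force: [-0.5, -0.3, 3.8]
grip_width: 0.011
gripper_force: 59.9
```

```bash
python3 bar.py w7.png
```

```text
bar 2471 [0.49567753 0.13948    0.07797565] ((0.49772167205810547, 0.13267624378204346), (0.012315706349909306, 0.04396386072039604), 22.281803131103516)
[-0.  -0.1  4.8] [-0.114 -0.124  0.086] [ 0.12  0.45 -0.51  0.6   0.    1.3 ]
psi 112.32 pos [0.4978 0.1329 0.0743] tool mm [ 0.1 -0.4  0.8]
```

View pics/w7.png

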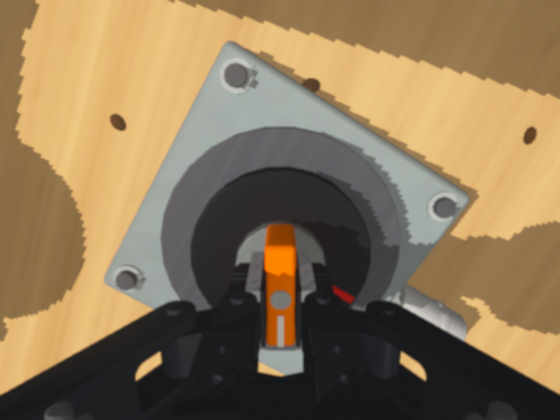

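The bar is square between the pads, turned about 59° from the red mark at (342,294). I'll measure the plate angle in this same view as the zero reference.

```bash
cat > pl.py <<'E'
from h import *
import sys
im=cv2.imread("pics/"+sys.argv[1])[:,:,::-1];c=shot("wrist");P=cloud(c);hsv=cv2.cvtColor(c["image"],cv2.COLOR_RGB2HSV)
# upper plate edges: pixels on the plate at z=.02 -> hull edge lines
m=(np.abs(P[...,2]-.02)<.005)&(c["range_z"]>0)&(np.hypot(P[...,0]-.4975,P[...,1]-.1328)<.112)
m[290:]=0
pts=P[m][:,:2]
for a0 in (-8.5,81.5,171.5,261.5):
    n=np.array([np.cos(np.radians(a0)),np.sin(np.radians(a0))]);t=np.array([-n[1],n[0]])
    q=pts-[.4975,.1328];s=q@t;r=q@n;E=[]
    for b in np.arange(-.06,.06,.004):
        k=(s>=b)&(s<b+.004)&(r>.068)&(r<.08)
        if k.sum()>5:j=np.argmax(np.where(k,r,-1));E.append((s[j],r[j]))
    if len(E)>5:
        E=np.array(E);f=np.polyfit(E[:,0],E[:,1],1);print("edge",a0,len(E),"plate angle",round(a0-np.degrees(np.arctan(f[0])),2),"dist",f[1].round(4),"res",np.std(E[:,1]-np.polyval(f,E[:,0])).round(5))
m=((hsv[...,0]>4)&(hsv[...,0]<22)&(hsv[...,1]>170)&(hsv[...,2]>90)&(np.abs(P[...,2]-.078)<.003))&(np.hypot(P[...,0]-.497,P[...,1]-.133)<.05)
print("bar",cv2.fitLine(P[m][:,:2].astype(np.float32),cv2.DIST_L2,0,.01,.01)[:2].ravel(),cv2.minAreaRect(P[m][:,:2].astype(np.float32)))
E
python3 pl.py w7.png
```

```text
edge -8.5 13 plate angle -6.18 dist 0.0766 res 0.00127
edge 81.5 30 plate angle 80.89 dist 0.0745 res 8e-05
edge 171.5 30 plate angle 171.01 dist 0.0744 res 0.00015
bar [ 0.38136208 -0.9244257 ] ((0.4978955388069153, 0.13278420269489288), (0.012236544862389565, 0.04406583309173584), 23.047828674316406)
```

Selector is at about 58.6° (plate axis -9.05°, bar -67.65°), so I add 1.5°.

>>> jog_arm(
  increments="0 0 0 1; 0 0 0 0.5; 0 0 0 0; 0 0 0 0; 0 0 0 0",
)

```text
t: 19.92
eef_pos: [0.4978, 0.1328, 0.0743]
orientation: [0.568, 0.823, 0.0, 0.0]
wrist_force: [2.0, 1.3, 3.4]
grip_width: 0.0105
gripper_force: 60.0
```

```bash
python3 pl.py w7.png; python3 bar.py w8.png
```

```text
edge -8.5 14 plate angle -6.34 dist 0.0766 res 0.00137
edge 81.5 30 plate angle 80.88 dist 0.0745 res 8e-05
edge 171.5 30 plate angle 171.02 dist 0.0744 res 0.00021
bar [ 0.35571033 -0.93459624] ((0.49790090322494507, 0.1325555443763733), (0.0122067267075181, 0.04369024187326431), 21.225400924682617)
bar 2480 [0.49587399 0.13952237 0.07798986] ((0.4977170526981354, 0.1326574683189392), (0.012243376113474369, 0.04402514174580574), 20.7009220123291)
[ 2.  -0.4  4.4] [ 0.197 -0.548  0.152] [ 0.12  0.45 -0.51  0.6   0.    1.33]
psi 110.76 pos [0.4978 0.1328 0.0743] tool mm [ 0.1 -0.4  0.8]
```

Selector is at 60.1°, the third stop, with the grip holding at 60 N. I'm handing in.

```bash
python3 -c "
from rig import ctrl
print(ctrl.finish_job())"
```

```text
the job is handed in; nothing more can be done
None
```

The cover stands upright in the middle of the rubber mat, and the selector is held gripped at the third stop (about 60° measured); I handed the job in at about 20 s, and the hand-in returned no verdict.

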